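# Give the blue purge valve one pull

### The arm

A 6-joint arm with a two-finger parallel gripper is mounted at the origin on a cart in front of the work surface, level with it; the furniture and walls round the work are solid. World frame = base frame: x ahead of the robot, y to its left, z up, the work surface at z = 0. Lengths are in m, angles in rad, forces in N, time in s.
With the tool pointing down it reaches from about 0.425 to 0.95 m from the base axis. Payload 3.5 kg.
Tool frame: the origin (TCP) lies at the very end of the fingers, on their centre line; the grasp point (between the pads) lies 19 mm behind it (ctrl.grip_point_offset is the distance from the TCP to the grasp point, in m); z points along the fingers, y is the line along which they close (so a half turn about z gives the same grasp; the last joint's range is limited). The gripper opens to 85 mm and grips with 20 to 120 N. Pads are 22 mm wide; open, the fingers measure 114 mm over their backs; the gripper's body (76 mm by 85 mm) begins 54 mm behind the grasp point. The pads swing forward as they close: fully open they stand 13 mm farther back than shut.
Start: joints at [1.025, 0.286, 1.577, -0, 1.279, -0.15], TCP at [0.26, 0.623, 0.231] pointing down, gripper open.
Joint ranges: [-2.77, 2.77], [-0.9, 2.22], [0.21, 2.48], [-1.53, 4.67], [0.24, 2.81], [-2.84, 2.84]. Speed limits (rad/s): [2.79, 2.79, 3.14, 3.14, 3.14, 3.14].

### API

Orientations are given as a unit quaternion [x, y, z, w].
In Python, from plant import ctrl gives the robot as it stands. The module is installed in compiled form; this text tells all that it offers.
- The arm moves only by the shell command python3 -m pendant 'ROWS' [OPENING] [FORCE]. ROWS is JSON, a list of rows, each an object of numbers: "dx", "dy", "dz": the shift along the tool's x, y, z in cm; "twist": the turn about the tool's z in degrees. A call has 1 to 10 rows; each row is the pose to reach, as a shift and turn from the pose commanded when the call began, along the tool's axes at that moment; what a row does not reach only later rows make up. A row lasts 1/8 s, in which the tool goes at most 62.5 mm and 10.7 degrees, less where a joint would pass 70% of its speed; a pose out of reach is approached as far as the arm can. A call with a gripper value outside its range is refused whole. OPENING is the opening in per cent of the stroke, from 0 (shut) to 100 (fully open), set as the call begins (- or left out, the last holds). The fingers move at their own pace and stop on an object; FORCE is the grip in N (left out, the last holds). Time passes only in rows, so rows that repeat a pose let the fingers close. It gives the time, the measured TCP pose, the force, the opening and the grip force at its end, in the units of the state.
- ctrl.get_state(): the state, without advancing time (a new reading comes with each control period).
- ctrl.read_camera(name): name is "scene" or "top" or "wrist"; returns a dict with "img" (384x512x3 uint8, red, green, blue), "depth" (384x512 float32, m along the optical axis (not along the pixel's ray), 0 where there is no reading), "camera_matrix" (3x3 intrinsics, pixels), "xyz" and "rotation" of the camera in the world; the wrist camera has in their place "tool_from_camera" (4x4, takes a point from camera to tool coordinates, whose origin is the TCP and whose axes are the flange's). Camera axes: x right, y up, looking along -z (the intrinsics and any distortion apply to the point x, -y, -z); pixel columns grow to the right and rows downward; lengths in m; the calibration is good to about 2 mm. A picture is of the moment at which its call begins: read the wrist's pose just before it.
- ctrl.sign_off(): hands the job in; it is judged then, once.
The state is a dict: "time": time; "qpos": joint angles; "dq": joint speeds; "joint_efforts": joint torques, N m; "eef_pos": TCP position; "tcp_rot": TCP orientation; "contact_force": force on the tool from outside, world axes, zero at the start; "wrist_torque": the same for the moment, N m; "opening": opening from 0.0 (shut) to 1.0 (fully open); "finger_force": force on a finger pad.
Only numpy, scipy, OpenCV 4.12 (cv2) and the standard library are available. Lean on these libraries where they do the work, as an engineer would, in place of code of your own. Each camera call takes 0.05 s, during which the arm holds its last target. There are 200 camera calls.

### The job

Purge the blue gas line once: pull the blue push-pull knob straight up to its on position at the end of its travel, leave it on for about a second, then push it fully back in and let go. Leave the yellow and the green knob as they are.

Things in the scene. Friction and masses are not known exactly. Their poses are not given: they have to be found in the camera images.
- blue_knob (a joint): travel of the blue knob in m, straight up: 0 = fully in (off), 0.025 = fully out (on), with hard stops at both. A detent holds it at either end: it takes about 8 N to start it from either end, past half-way it snaps on to the other end by itself. It starts fully in.
- blue_head (a point): centre of the blue knob's head, an upright blue cylinder with two thin black bands, 32 mm across, 26 mm tall, on an 11 mm stem; 89 mm above the bench when in, 114 mm when out. It tops an aluminium block fixed to the bench (54 mm square, 60 mm high, blue plate in front, nut 26 mm across and 9 mm high on top). Blocks stand in any order, 120 mm or more between axes; nothing else within 60 mm of this axis.
- yellow_head (a point): centre of the head of the yellow knob, same make and size as the blue, on its own block; it is in (this point 89 mm above the bench) and must stay in.
- green_head (a point): centre of the head of the green knob, same make and size as the blue, on its own block; it is out, in use (this point 114 mm above the bench), and must stay out.
Things that resemble listed ones, but are neither listed nor needed, are in the scene too. Leave any orange look-alike of the part that bears blue_knob alone.

How it is judged:
By the outcome, as a careful person would: the job done as asked, in the order asked, and still so for the second after the job is handed in, with the robot touching nothing.
It also fails if it takes over 32 s, if anything falls off the work surface, if the arm or the gripper's body presses on something with over 40 N, if the wrist force passes 120 N, or if a joint passes its speed limit or range.

## Working session

There is one attempt and no reset: what is moved stays moved. The work goes in short steps, Python scripts to look and compute and a shell command to move; the robot and the scene stay as the last step left them, time stands still between calls to the robot, and variables do not carry over. Pictures are saved under pics/ and viewed, at most 10 in all, crops included, and the job is handed in when it is done.

```bash
mkdir -p pics; cat > h.py <<'E'
import numpy as np,cv2
from plant import ctrl
from scipy.spatial.transform import Rotation as R
def pts(c):
    K=c["camera_matrix"];d=c["depth"];v,u=np.mgrid[:384,:512]
    p=np.stack([(u-K[0,2])/K[0,0]*d,-(v-K[1,2])/K[1,1]*d,-d],-1)
    return p@np.array(c["rotation"]).reshape(3,3).T+c["xyz"]
E
python3 - <<'E'
from h import *
s=ctrl.get_state();print(s)
ims=[]
for n in("top","scene"):
    c=ctrl.read_camera(n);np.savez("pics/"+n,**{k:np.array(v) for k,v in c.items()});ims.append(c["img"]);print(n,np.shape(c["rotation"]),c["xyz"])
    cv2.imwrite(f"pics/{n}.png",cv2.resize(c["img"][...,::-1],(800,600)))
E
```

```text
{'time': 0.0, 'qpos': array([ 1.02496683e+00,  2.87164322e-01,  1.57816998e+00, -7.99036127e-06,
        1.27856796e+00, -1.49999371e-01]), 'dq': array([ 0.00019801, -0.00025148, -0.00080115, -0.00085104,  0.00175403,
        0.00130243]), 'joint_efforts': array([ 3.40281940e-04, -4.05969608e+01, -2.92629504e+01, -1.13680974e-04,
        5.84585359e-03,  4.89973289e-07]), 'eef_pos': array([0.2598974 , 0.62225904, 0.22995186]), 'tcp_rot': array([ 1.96624259e-01,  9.80478234e-01, -1.08691461e-03, -3.90119663e-04]), 'contact_force': array([-0.95454798, -0.1389554 ,  0.09681336]), 'wrist_torque': array([-0.00372253, -0.02728573,  0.00394572]), 'finger_force': 0.0, 'opening': 1.0010590636066776}
top (4,) [0.41744565 0.03958279 1.09636099]
scene (4,) [ 0.04107083 -0.52893821  0.72062748]
```

View pics/top.png

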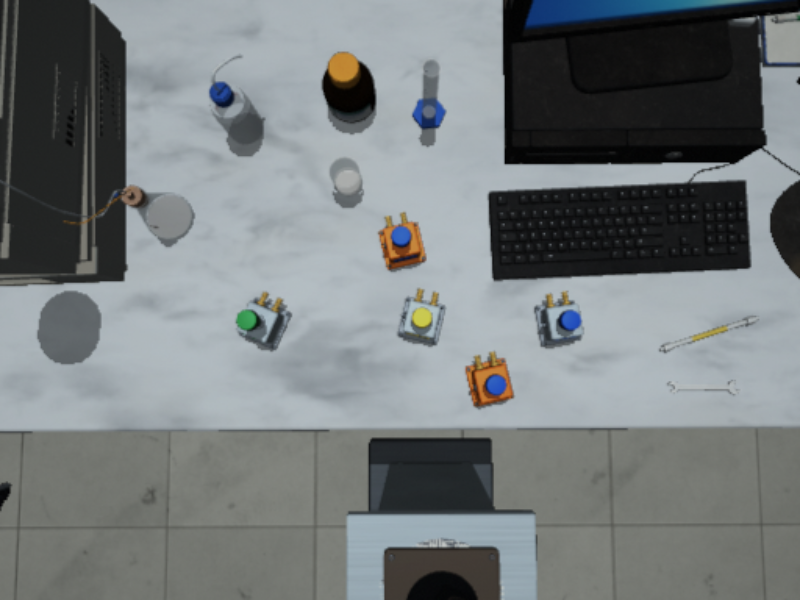

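View pics/scene.png

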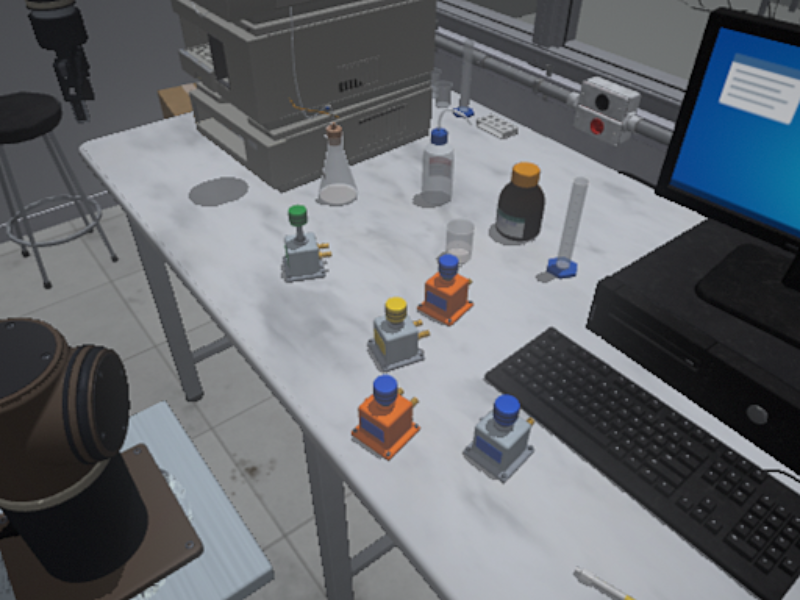

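Blue-topped candidates in the top picture are (569,320) on a grey aluminium block, and (401,236) and (495,385) on orange blocks (look-alikes). The bottle cap at (220,95) and the cylinder foot at (430,113) are also blue. I choose (569,320), which is (507,410) in the scene picture. Next I'll measure it and check it in a crop.

```bash
python3 - <<'E'
from h import *
for n,uvs in(("top",dict(blue=(569,320),or1=(495,385),yel=(422,317),grn=(248,320),or2=(401,236))),("scene",dict(blue=(507,408),or1=(385,390),yel=(395,308)))):
    c=dict(np.load(f"pics/{n}.npz"))
    c["rotation"]=R.from_quat(c["rotation"]).as_matrix()
    P=pts(c)
    hsv=cv2.cvtColor(c["img"],cv2.COLOR_RGB2HSV)
    for k,(u,v) in uvs.items():
        u=int(u*.64);v=int(v*.64)
        h0=int(hsv[v,u,0])
        w=np.zeros((384,512),bool);w[v-17:v+18,u-17:u+18]=1
        m=w&(abs(hsv[...,0].astype(int)-h0)<8)&(hsv[...,1]>120)&(P[...,2]>.06)
        q=P[m];z=np.percentile(q[:,2],95);t=q[q[:,2]>z-.006]
        print(n,k,m.sum(),"ztop",z.round(4),"mid",((t.max(0)+t.min(0))/2).round(4),"mean",t.mean(0).round(4))
c=np.load("pics/scene.npz")["img"][245:310,285:355,::-1]
d=np.load("pics/top.npz")["img"][180:230,335:385,::-1]
cv2.imwrite("pics/crop.png",np.hstack([cv2.resize(c,(400,400),interpolation=2),cv2.resize(d,(400,400),interpolation=2)]))
E
```

```text
top blue 142 ztop 0.1051 mid [ 0.4695 -0.2035  0.1029] mean [ 0.4696 -0.2031  0.1021]
top or1 126 ztop 0.1046 mid [ 0.3695 -0.0846  0.1024] mean [ 0.3698 -0.0845  0.1018]
top yel 122 ztop 0.1048 mid [0.4533 0.03   0.5977] mean [0.4743 0.0298 0.1112]
top grn 135 ztop 0.1289 mid [0.451  0.1754 0.6097] mean [0.4713 0.2945 0.1344]
top or2 117 ztop 0.1046 mid [0.6047 0.0612 0.1025] mean [0.6046 0.0617 0.1016]
scene blue 187 ztop 0.106 mid [ 0.4686 -0.2038  0.1034] mean [ 0.4675 -0.2041  0.1042]
scene or1 141 ztop 0.1062 mid [ 0.3667 -0.0857  0.1042] mean [ 0.3667 -0.0861  0.1043]
scene yel 104 ztop 0.106 mid [0.4731 0.0292 0.1044] mean [0.4722 0.0284 0.1042]
```

View pics/crop.png

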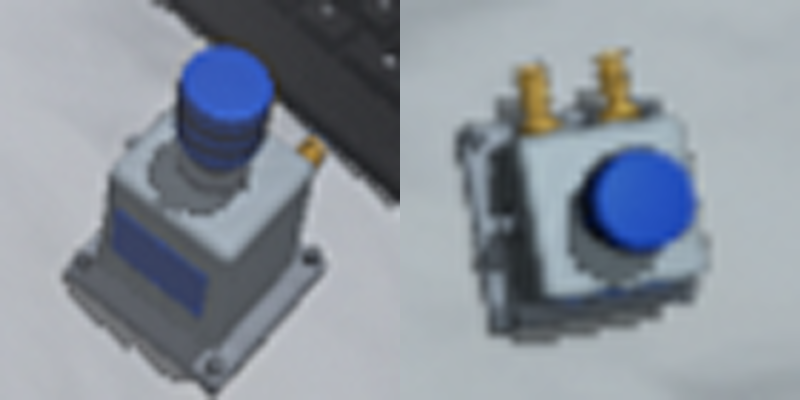

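The crop shows a blue, banded head on a grey aluminium block with a blue plate in front, so the choice is right. The head axis is at about (0.469, -0.2035). I'm moving over at height now.

```bash
python3 -m pendant '[{"dx":-2,"dy":-2},{"dx":-5.5,"dy":-5.5},{"dx":-9.5,"dy":-9.5},{"dx":-13.5,"dy":-13.5},{"dx":-17.5,"dy":-17.5},{"dx":-21.5,"dy":-21.5},{"dx":-25.5,"dy":-25.5},{"dx":-29.5,"dy":-29.5},{"dx":-33.5,"dy":-33.5},{"dx":-36,"dy":-36}]' 70
cat > to.py <<'E'
from h import *
import sys
s=ctrl.get_state();t=np.array([float(a) for a in sys.argv[1:4]])
M=R.from_quat(s["tcp_rot"]);print("cm tool",M.inv().apply(t-s["eef_pos"])*100,M.as_matrix().round(3).tolist(),s["eef_pos"],s["time"],s["qpos"].round(2))
E
python3 to.py .469 -.2035 .2
```

```text
cm tool [-51.13233969 -68.12613121   3.13824553] [[-0.923, 0.386, -0.001], [0.386, 0.923, -0.002], [0.0, -0.002, -1.0]] [0.25990359 0.62228997 0.23005095] 0.1 [ 1.02  0.29  1.58 -0.    1.28 -0.15]$[0]: bad value
```

```bash
python3 -m pendant '[{"dx":-2,"dy":-2,"dz":0,"twist":0},{"dx":-5.5,"dy":-5.5,"dz":0,"twist":0},{"dx":-9.5,"dy":-9.5,"dz":0,"twist":0},{"dx":-13.5,"dy":-13.5,"dz":0,"twist":0},{"dx":-17.5,"dy":-17.5,"dz":0,"twist":0},{"dx":-21.5,"dy":-21.5,"dz":0,"twist":0},{"dx":-25.5,"dy":-25.5,"dz":0,"twist":0},{"dx":-29.5,"dy":-29.5,"dz":0,"twist":0},{"dx":-33.5,"dy":-33.5,"dz":0,"twist":0},{"dx":-36,"dy":-36,"dz":0,"twist":0}]' 70
python3 to.py .469 -.2035 .2
```

```text
time: 1.35
eef_pos: [0.4539, 0.1496, 0.231]
tcp_rot: [0.198, 0.98, -0.0, -0.0]
contact_force: [0.0, 0.7, 0.6]
opening: 0.704
finger_force: 0.0
cm tool [-15.07410739 -31.96512483   3.10571499] [[-0.922, 0.387, -0.0], [0.387, 0.922, -0.0], [0.0, -0.0, -1.0]] [0.45386713 0.14959542 0.23096707] 1.35 [ 0.11 -0.16  2.05 -0.    1.26 -1.07]
```

```bash
python3 -m pendant '[{"dx":-1,"dy":-2,"dz":0,"twist":0},{"dx":-3,"dy":-6,"dz":0,"twist":0},{"dx":-5,"dy":-10.5,"dz":0,"twist":0},{"dx":-7,"dy":-15,"dz":0,"twist":0},{"dx":-9.5,"dy":-20,"dz":0,"twist":0},{"dx":-12,"dy":-25,"dz":0,"twist":0},{"dx":-14,"dy":-29.5,"dz":0,"twist":0},{"dx":-15.1,"dy":-32,"dz":1,"twist":0},{"dx":-15.1,"dy":-32,"dz":3,"twist":0},{"dx":-15.1,"dy":-32,"dz":3,"twist":0}]'
python3 - <<'E'
from h import *
s=ctrl.get_state();c=ctrl.read_camera("wrist")
cv2.imwrite("pics/w1.png",c["img"][...,::-1])
T=np.array(c["tool_from_camera"]);c["rotation"]=T[:3,:3];c["xyz"]=T[:3,3];P=pts(c)
M=R.from_quat(s["tcp_rot"]).as_matrix();W=P@M.T+s["eef_pos"]
hsv=cv2.cvtColor(c["img"],cv2.COLOR_RGB2HSV)
m=(abs(hsv[...,0].astype(int)-112)<12)&(hsv[...,1]>130)&(W[...,2]>.08)&(W[...,2]<.115)&(c["depth"]>0)&(np.hypot(W[...,0]-.469,W[...,1]+.2035)<.04)
q=W[m];z=np.percentile(q[:,2],90);t=q[abs(q[:,2]-z)<.004];print(m.sum(),z,(t.max(0)+t.min(0))/2,t.mean(0),np.ptp(t,0))
E
python3 to.py .469 -.2035 .072
```

```text
time: 2.6
eef_pos: [0.4681, -0.2011, 0.199]
tcp_rot: [0.197, 0.98, 0.001, -0.002]
contact_force: [0.2, -0.7, 0.1]
opening: 0.705
finger_force: 0.0
883 0.10316746632344191 [ 0.46842199 -0.20125618  0.10178917] [ 0.46826533 -0.20098378  0.10228401] [0.03061404 0.03078155 0.00508317]
cm tool [-0.13275619 -0.21332198 12.83238005] [[-0.923, 0.386, -0.002], [0.386, 0.923, 0.002], [0.003, 0.001, -1.0]] [ 0.46886877 -0.20121772  0.20032804] 2.65 [-0.6  -0.05  2.    0.    1.19 -1.78]
```

View pics/w1.png

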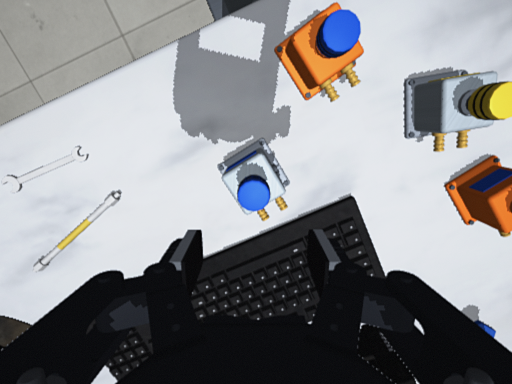

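The wrist picture shows the blue head at (254,193) between the open fingers on the grey block. The orange one is at (338,33), well away. The wrist estimate agrees to within 2 mm, so I'm descending.

```bash
python3 -m pendant '[{"dx":0,"dy":-0.1,"dz":2,"twist":0},{"dx":0,"dy":-0.1,"dz":5,"twist":0},{"dx":0,"dy":-0.1,"dz":8,"twist":0},{"dx":0,"dy":-0.1,"dz":10,"twist":0},{"dx":0,"dy":-0.1,"dz":11.5,"twist":0},{"dx":0,"dy":-0.1,"dz":12.4,"twist":0},{"dx":0,"dy":-0.1,"dz":12.8,"twist":0},{"dx":0,"dy":-0.1,"dz":12.8,"twist":0}]'
python3 - <<'E'
from h import *
c=ctrl.read_camera("wrist");cv2.imwrite("pics/w2.png",c["img"][...,::-1])
E
python3 to.py .469 -.2022 .072
```

```text
time: 3.65
eef_pos: [0.4694, -0.2027, 0.0737]
tcp_rot: [0.197, 0.98, -0.0, 0.0]
contact_force: [0.3, -0.4, -0.4]
opening: 0.697
finger_force: 0.0
cm tool [0.07347968 0.0341732  0.19076587] [[-0.923, 0.386, 0.001], [0.386, 0.923, -0.001], [-0.001, -0.0, -1.0]] [ 0.46954459 -0.20279749  0.07390848] 3.7 [-0.61  0.12  2.09  0.    0.93 -1.78]
```

View pics/w2.png

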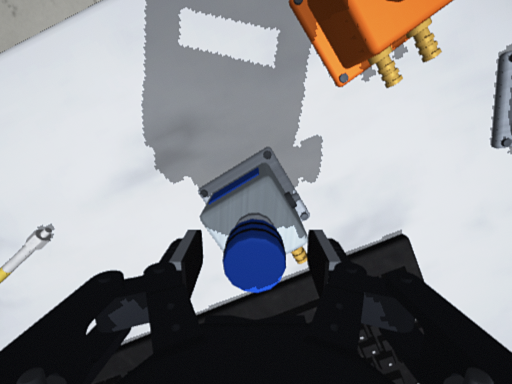

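The head at (255,258) is centred between the pads (inner faces at columns 202 and 308). Closing now.

```bash
python3 -m pendant '[{"dx":0,"dy":0,"dz":0.1,"twist":0},{"dx":0,"dy":0,"dz":0.1,"twist":0},{"dx":0,"dy":0,"dz":0.1,"twist":0},{"dx":0,"dy":0,"dz":0.1,"twist":0},{"dx":0,"dy":0,"dz":0.1,"twist":0},{"dx":0,"dy":0,"dz":0.1,"twist":0}]' 0 50
```

```text
time: 4.45
eef_pos: [0.4693, -0.2029, 0.0729]
tcp_rot: [0.197, 0.981, -0.0, 0.0]
contact_force: [-2.6, -0.7, 4.7]
opening: 0.362
finger_force: 49.5
```

```bash
python3 -m pendant '[{"dx":0,"dy":0,"dz":-0.4,"twist":0},{"dx":0,"dy":0,"dz":-0.9,"twist":0},{"dx":0,"dy":0,"dz":-1.4,"twist":0},{"dx":0,"dy":0,"dz":-1.9,"twist":0},{"dx":0,"dy":0,"dz":-2.3,"twist":0},{"dx":0,"dy":0,"dz":-2.55,"twist":0},{"dx":0,"dy":0,"dz":-2.6,"twist":0},{"dx":0,"dy":0,"dz":-2.6,"twist":0}]'
python3 - <<'E'
from h import *
s=ctrl.get_state();c=ctrl.read_camera("scene");print(s["eef_pos"],s["contact_force"])
cv2.imwrite("pics/s2.png",cv2.resize(c["img"][180:320,230:420,::-1],(760,560),interpolation=2))
E
```

```text
time: 5.45
eef_pos: [0.4693, -0.2029, 0.0981]
tcp_rot: [0.197, 0.98, -0.0, 0.0]
contact_force: [0.1, -4.8, -2.8]
opening: 0.359
finger_force: 50.6
[ 0.46927209 -0.20286224  0.09808925] [ 0.07870925 -4.79861966 -2.83499317]
```

View pics/s2.png

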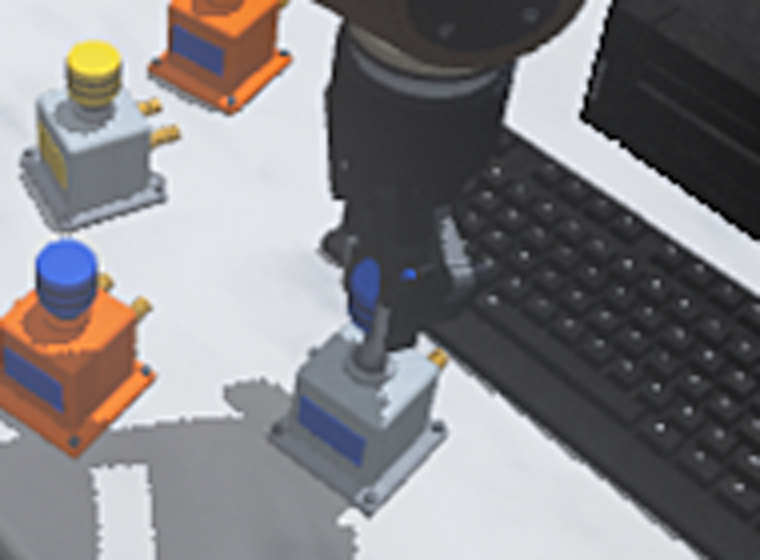

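The picture shows the stem exposed at (375,335) and the head out in the fingers, so the knob is up. I'll pull slightly more to confirm it is at the stop, then dwell about a second.

```bash
python3 -m pendant '[{"dx":0,"dy":0,"dz":-0.1,"twist":0},{"dx":0,"dy":0,"dz":-0.1,"twist":0},{"dx":0,"dy":0,"dz":-0.1,"twist":0},{"dx":0,"dy":0,"dz":-0.1,"twist":0},{"dx":0,"dy":0,"dz":-0.1,"twist":0}]'
```

```text
time: 6.12
eef_pos: [0.4693, -0.2029, 0.0982]
tcp_rot: [0.197, 0.98, -0.0, 0.001]
contact_force: [4.1, -6.5, -7.0]
opening: 0.356
finger_force: 50.3
```

It's at the hard stop: force rises without motion. It has been on for about 0.9 s, so I'm pushing it back in.

```bash
python3 -m pendant '[{"dx":0,"dy":0,"dz":0.1,"twist":0},{"dx":0,"dy":0,"dz":0.5,"twist":0},{"dx":0,"dy":0,"dz":1.0,"twist":0},{"dx":0,"dy":0,"dz":1.5,"twist":0},{"dx":0,"dy":0,"dz":2.0,"twist":0},{"dx":0,"dy":0,"dz":2.4,"twist":0},{"dx":0,"dy":0,"dz":2.7,"twist":0},{"dx":0,"dy":0,"dz":2.8,"twist":0},{"dx":0,"dy":0,"dz":2.8,"twist":0},{"dx":0,"dy":0,"dz":2.8,"twist":0}]'
```

```text
time: 7.38
eef_pos: [0.4693, -0.2029, 0.0729]
tcp_rot: [0.197, 0.98, -0.0, -0.0]
contact_force: [-4.5, -2.6, 10.5]
opening: 0.358
finger_force: 52.4
```

It's fully in, pressing on the lower stop at the same height as when grasped. Releasing.

```bash
python3 -m pendant '[{"dx":0,"dy":0,"dz":0,"twist":0},{"dx":0,"dy":0,"dz":0,"twist":0},{"dx":0,"dy":0,"dz":0,"twist":0},{"dx":0,"dy":0,"dz":0,"twist":0},{"dx":0,"dy":0,"dz":0,"twist":0},{"dx":0,"dy":0,"dz":0,"twist":0}]' 70
python3 -m pendant '[{"dx":0,"dy":0,"dz":-1,"twist":0},{"dx":0,"dy":0,"dz":-3,"twist":0},{"dx":0,"dy":0,"dz":-6,"twist":0},{"dx":0,"dy":0,"dz":-9,"twist":0},{"dx":0,"dy":0,"dz":-12,"twist":0},{"dx":0,"dy":0,"dz":-14,"twist":0},{"dx":0,"dy":0,"dz":-15,"twist":0},{"dx":0,"dy":0,"dz":-15,"twist":0}]'
python3 - <<'E'
from h import *
c=ctrl.read_camera("scene")
cv2.imwrite("pics/s3.png",cv2.resize(c["img"][120:320,170:420,::-1],(750,600),interpolation=2))
c["rotation"]=R.from_quat(c["rotation"]).as_matrix();P=pts(c)
hsv=cv2.cvtColor(c["img"],cv2.COLOR_RGB2HSV)
m=(hsv[...,1]>120)&(np.hypot(P[...,0]-.469,P[...,1]+.2035)<.025)&(P[...,2]>.07)&(P[...,2]<.15)
print(m.sum(),np.percentile(P[m][:,2],95))
E
```

```text
time: 8.12
eef_pos: [0.4691, -0.2025, 0.0713]
tcp_rot: [0.197, 0.98, 0.0, -0.0]
contact_force: [-0.6, -0.0, -0.1]
opening: 0.699
finger_force: 0.0
time: 9.12
eef_pos: [0.4694, -0.2027, 0.2222]
tcp_rot: [0.197, 0.98, -0.0, 0.001]
contact_force: [-0.4, 0.8, -0.9]
opening: 0.701
finger_force: 0.0
189 0.10592835735697415
```

View pics/s3.png

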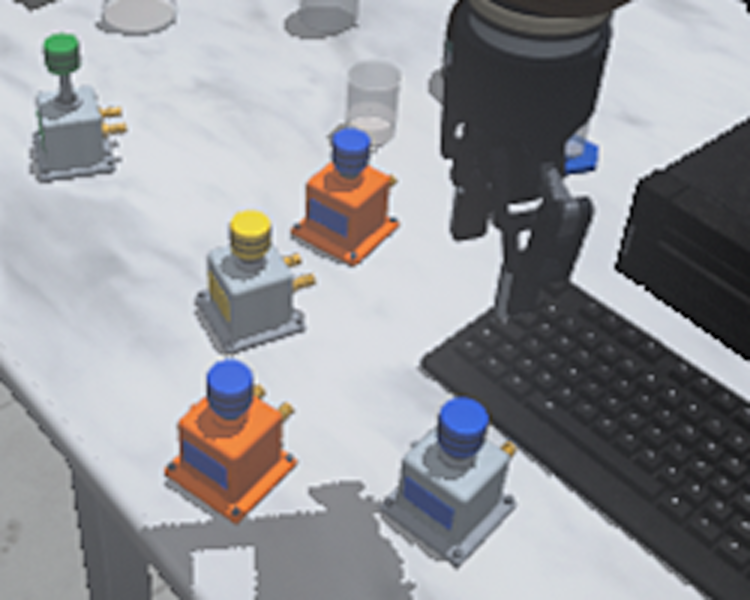

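The blue head at (463,428) is back in at its original height (top 0.106, same reading as before). Yellow (250,235) is in, green (62,55) is out, and the arm is clear.

```bash
python3 -c "
from plant import ctrl
print(ctrl.sign_off())"
```

```text
the job is handed in; nothing more can be done
None
```

The blue line is purged: I pulled the knob up to its stop, left it on for about a second, pushed it fully back in and let go; the yellow and green knobs were left as they were, and the job was handed in at about 9 s.

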